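# Swap the clogged burner head of the gas cooker

## Task

The burner head on the gas cooker is clogged: lift the pan support and then the burner cap off onto the grey ribbed mat, and put the clogged head flat in the steel wash tray. Fit the clean spare head of the same size from the thin brown board on the burner, turned so that the flat in its bore meets the flat of the post and it sits fully down, then put the cap back centred on it and the pan support back level over the burner with its feet inside the raised rim. Leave the smaller spare and the white carton where they are.

Things in the scene. Friction and masses are not known exactly. Their poses are not given: they have to be found in the camera images.
- cooker: Single-burner gas cooker, fixed: steel box 230 mm (x) by 230 mm (y), deck 60 mm above the worktop; origin under its centre, front to -x. A raised rim on the deck, 5 mm high, inner radius 78 mm, surrounds the burner. A white spark electrode, 6 mm thick and 17 mm tall, stands on the deck 46 mm from the burner's centre towards +y: grip a head on the burner across x.
- burner_seat (a point): Centre of the round burner seat (77 mm across), on its top face, 3 mm above the deck; a head rests on this face. From it rises a brass D-shaped post, 13 mm high, 28 mm across, with a flat 10 mm from its axis on the +y side; its top 4 mm taper inward by 3.5 mm all round. Axes as the cooker's.
- support_ring (a point): Dark pan support over the burner: ring 56 mm outside, 48 mm inside, 12 mm high, with four 7 mm arms along +-x and +-y ending in legs 67 mm from the axis; 49 mm high, 0.3 kg. Point: centre of the ring, half-way up it, 43 mm above the soles, which stand on the deck. Grip round the ring, fingers between the arms (45 degrees off them); head top 16 mm below the ring. Any yaw will do.
- cap_centre (a point): Round dark burner cap, 44 mm across, 14.5 mm high: disc with upright side from 5 to 11.5 mm above the lowest point, over a 18 mm wide, 4 mm deep spigot that hangs loose (3 mm play or more) in the head's bore, the disc resting on the head's top. Point on the axis, 8.5 mm above the spigot's bottom. On the mat it stands on its spigot. Yaw does not matter.
- clogged_head_centre (a point): The clogged burner head, fitted on the burner under the cap: ring 66 mm outside diameter, 18 mm high, flame slots round its side. Point: its centre, half-way up; y points to the flat of its bore, as in the clean head. Lying in the wash tray, its yaw does not matter.
- clean_head_centre (a point): Clean spare head of the same size, on a thin brown board (3 mm thick): ring 66 mm outside diameter, 18 mm high; D-shaped bore 32 mm across with a flat 12 mm from the axis on the +y side (2 mm clearance round the post, 10 degrees of play). Point: its centre, half-way up. Fitted, its y points as burner_seat's y (not opposite) and the point is 9 mm above the seat.
- small_head_centre (a point): Smaller spare head for another burner, on the same board about 90 mm from the clean one: ring 42 mm outside diameter, 18 mm high, with a D bore too small for the post. Point: its centre, half-way up. To be left alone.
- mat: Flat grey ribbed mat, fixed, 180 mm (x) by 112 mm (y), 2 mm thick: the side area for pan support and cap, next to each other along x (say the pan support with its arms at 45 degrees to the edges, centre 30 mm one way, the cap 58 mm the other way). Origin at the centre of its underside on the worktop.
- wash_tray: Low steel tray, fixed, 180 mm (x) by 112 mm (y) outside, rim 21 mm high with a 5 mm bead, floor 2.5 mm thick. Origin at the centre of its underside on the worktop. The clogged head goes flat on its floor.
- carton: White cardboard carton, closed, 165 mm (its x) by 118 mm (its y), 62 mm high, 0.5 kg, loose, standing beside the task's things. Origin at the centre of its underside. To be left alone.

How it is judged:
By the outcome, as a careful person would: the job done as asked, in the order asked, and still so for the second after the job is handed in, with the robot touching nothing.
It also fails if it takes over 131 s, if anything falls off the work surface, if the arm or the gripper's body presses on something with over 40 N, if the wrist force passes 120 N, or if a joint passes its speed limit or range.

## Robot

A 6-joint arm with a two-finger parallel gripper is mounted at the origin on a cart in front of the work surface, level with it; the furniture and walls round the work are solid. World frame = base frame: x ahead of the robot, y to its left, z up, the work surface at z = 0. Lengths are in m, angles in degrees, forces in N, time in s.
With the tool pointing down it reaches from about 0.4 to 0.825 m from the base axis. Payload 7 kg.
Tool frame: the origin (TCP) lies on the mounting face of the last link; the fingertips stand 178 mm ahead of it and the grasp point (between the pads) lies 159 mm ahead of it; z points along the fingers, y is the direction in which the jaws open and shut (so a half turn about z gives the same grasp; the last joint's range is limited). The gripper opens to 88 mm and grips with 3 to 60 N. Pads are 19 mm wide; open, the fingers measure 130 mm over their backs; the gripper's body (78 mm by 193 mm) begins 47 mm behind the grasp point.
Start: joints at [89.043, 20.546, 0.682, 0, -70.136, -16.507], TCP at [0.203, 0.644, 0.405] pointing down, gripper open.
Joint ranges: [-176.03, 176.03], [-82.01, 121.73], [-58.28, 71.71], [-173.87, 95.51], [-174.79, -0.11], [-173.66, 173.66]. Speed limits (degrees/s): [136.94, 136.94, 172.46, 180, 180, 180].

## Interface

Orientations are given as [roll, pitch, yaw] about the fixed x, y, z axes, in that order (R = Rz(yaw) Ry(pitch) Rx(roll)).
In Python, from plant import r gives the robot as it stands. The module is installed in compiled form; this text tells all that it offers.
- The arm moves only by the tool carry_out, never from a script. Its argument "plan" is a list of rows, each a list of 3 entries, a list of its own where there are three numbers: the shift along the tool's x, y, z in m, then the turn, a rotation vector about the tool's x, y, z in degrees, then the closure in counts, from 0 (fully open) to 255 (shut). In form: [[[x, y, z], [ax, ay, az], hand], ...]. A call has 1 to 12 rows; each row shifts and turns the commanded pose from where the row before left it, along the tool's axes as they then stand; what a row does not reach is not made up. A row lasts 1/12 s, in which the tool goes at most 41.7 mm and 7.16 degrees, less where a joint would pass 70% of its speed; a pose out of reach is approached as far as the arm can. A call is refused whole if a number of a shift passes 0.0417 or a number of a turn 7.16, either way. A call with a gripper value outside its range is refused whole. The fingers move at their own pace and stop on an object; "grip_force" is the grip in N (left out, the last holds). Time passes only in rows, so rows that do not move let the fingers close. It gives the time, the measured TCP pose, the force and the opening at its end, in the units of the state.
- r.get_state(): the state, without advancing time (a new reading comes with each control period).
- r.capture(name): name is "scene" or "side" or "wrist"; returns the picture (400x640x3 uint8, red, green, blue); there is no depth.
- r.get_calibration(name): a dict with "K" (3x3 intrinsics, pixels), "D" ([k1, k2, p1, p2, k3] as OpenCV has them; the pictures are not rectified), "rvec" (rotation vector, rad) and "tvec" (3), from world to camera coordinates, as OpenCV has them. Camera axes: x right, y down, z forward; pixel columns grow to the right and rows downward; lengths in m; the calibration is good to about 2 mm. A picture is of the moment at which its call begins: read the wrist's pose just before it. get_calibration takes no time and is no camera call; for the wrist camera it gives the pose at the moment of the call.
- r.close_job(): hands the job in, once; it reports no verdict.
The state is a dict: "time_s": time; "joints": joint angles; "qd": joint speeds; "joint_torque": joint torques, N m; "tcp_pos": TCP position; "eef_rot": TCP orientation; "contact_force": force on the tool from outside, world axes, zero at the start; "moment": the same for the moment, N m; "gripper_width": finger opening in m.
Only numpy, scipy, OpenCV 4.12 (cv2) and the standard library are available. Lean on these libraries where they do the work, as an engineer would, in place of code of your own. Each camera call takes 0.05 s, during which the arm holds its last target. There are 200 camera calls.

## Working session

There is one attempt and no reset: what is moved stays moved. The work goes in short steps, Python scripts to look and compute and a tool call to move; the robot and the scene stay as the last step left them, time stands still between calls to the robot, and variables do not carry over. Pictures are saved under pics/ and viewed, about 12 in all and at most 16, crops included, and the job is handed in when it is done.

Besides the shell and the picture viewer there is one more tool, called after "Emit:" as a command line: name --argument value ..., lists and objects as JSON in quotes. carry_out: Moves the arm, as the interface text tells. Its arguments: {"type":"object","properties":{"plan":{"type":"array","items":{"type":"array"}},"grip_force":{"type":"number"}},"required":["plan"]}

```bash
mkdir -p pics
python3 - <<'E'
from plant import r
import cv2
s=r.get_state();print(s)
for n in("scene","side","wrist"):
    im=r.capture(n);cv2.imwrite(f"pics/{n}0.png",im[:,:,::-1]);c=r.get_calibration(n);print(n,c)
E
```

```text
{'time_s': 0.0, 'joints': array([ 8.90458136e+01,  2.05897608e+01,  6.32612178e-01, -2.13458646e-02,
       -7.01366966e+01, -1.65059963e+01]), 'qd': array([-0.07335479,  0.07054954, -0.04270713, -0.04357247,  0.07803553,
       -0.06610781]), 'joint_torque': array([ 1.92509484e-03, -5.82718456e+01,  2.93036610e+01,  6.99671879e+00,
        6.81074336e-03, -1.57251966e-04]), 'tcp_pos': array([0.20247737, 0.64369281, 0.40372867]), 'eef_rot': array([ 1.79904320e+02, -7.42607938e-03, -1.74674458e+01]), 'contact_force': array([ 0.12431128,  0.323274  , -0.63657395]), 'moment': array([ 0.00507943, -0.02083128, -0.01678087]), 'gripper_width': 0.0878569465992728}
scene {'K': array([[396.19368901,   0.        , 320.88131822],
       [  0.        , 396.19368901, 192.73356387],
       [  0.        ,   0.        ,   1.        ]]), 'D': array([0.00490494, 0.        , 0.        , 0.        , 0.        ]), 'rvec': array([ 1.96599999, -0.54878381,  0.31368877]), 'tvec': array([-0.27357408,  0.2573626 ,  0.59390294])}
side {'K': array([[472.3458686 ,   0.        , 322.87111407],
       [  0.        , 472.3458686 , 196.39066565],
       [  0.        ,   0.        ,   1.        ]]), 'D': array([-0.08009928,  0.        ,  0.        ,  0.        ,  0.        ]), 'rvec': array([-0.0750964 ,  2.72668117, -1.55534551]), 'tvec': array([0.46489299, 0.01601472, 1.47344653])}
wrist {'K': array([[319.55811537,   0.        , 316.95362232],
       [  0.        , 319.55811537, 204.923     ],
       [  0.        ,   0.        ,   1.        ]]), 'D': array([-0.05799651,  0.        ,  0.        ,  0.        ,  0.        ]), 'rvec': array([-1.73954985,  2.37236917,  0.35831956]), 'tvec': array([ 0.67405192, -0.03653457,  0.39123584])}
```

View pics/scene0.png

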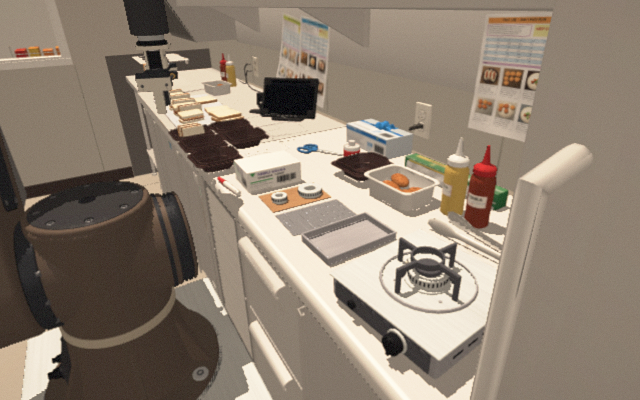

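View pics/side0.png

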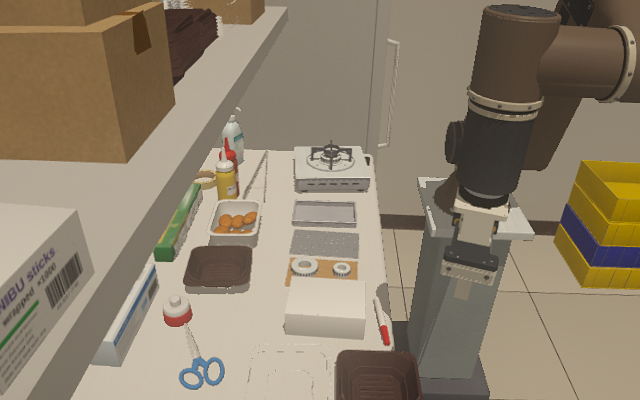

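```bash
cat > h.py <<'E'
from plant import r
import numpy as np, cv2
from scipy.spatial.transform import Rotation as R
def ray(c,u,v):
    p=cv2.undistortPoints(np.array([[[u,v]]],float),c["K"],c["D"])[0,0]
    M=cv2.Rodrigues(c["rvec"])[0]; return -M.T@c["tvec"], M.T@np.array([p[0],p[1],1])
def pt(c,u,v,z):
    o,d=ray(c,u,v); return o+d*(z-o[2])/d[2]
def proj(c,P): return cv2.projectPoints(np.array(P,float).reshape(-1,1,3),c["rvec"],c["tvec"],c["K"],c["D"])[0][:,0]
def st():
    s=r.get_state(); print(round(s["time_s"],2),s["tcp_pos"].round(4),s["eef_rot"].round(2),s["contact_force"].round(1),round(s["gripper_width"],4),s["joints"].round(1)); return s
def snap(n,f,crop=None,k=1):
    c=r.get_calibration(n); im=r.capture(n)[:,:,::-1]; np.save("last.npy",im)
    if crop: x0,y0,x1,y1=crop; im=im[y0:y1,x0:x1]
    cv2.imwrite("pics/"+f,cv2.resize(np.ascontiguousarray(im),None,fx=k,fy=k,interpolation=cv2.INTER_CUBIC)); return c
E
python3 - <<'E'
from h import *
a=r.get_calibration("scene");b=r.get_calibration("side")
for n,u,v,x,y,z in [("ring",428,262,331,150,.103),("clean",310,187,305,263,.021),("small",279,195,342,266,.021),("mat",316,217,325,243,.002),("tray",349,239,325,214,.005),("cooker",440,335,0,0,.06)]:
    print(n,pt(a,u,v,z).round(3),pt(b,x,y,z).round(3))
# cooker top corners
for p in [(335,268),(420,345),(490,309),(410,243)]: print(pt(a,*p,.06).round(3))
for p in [(293,148),(366,148),(370,177),(295,177)]: print(pt(b,*p,.06).round(3))
for p in [(302,236),(327,258),(396,231),(368,215)]: print('tray',pt(a,*p,.021).round(3))
for p in [(234,165),(247,186),(301,175),(292,157)]: print('carton',pt(a,*p,.062).round(3))
E
```

```text
ring [ 0.438 -0.138  0.103] [ 0.446 -0.116  0.103]
clean [0.498 0.365 0.021] [0.495 0.367 0.021]
small [0.405 0.366 0.021] [0.404 0.372 0.021]
mat [0.445 0.241 0.002] [0.449 0.255 0.002]
tray [0.455 0.111 0.005] [0.455 0.116 0.005]
cooker [ 0.376 -0.232  0.06 ] [ 4.017 -3.661  0.06 ]
[ 0.334 -0.024  0.06 ]
[ 0.34 -0.23  0.06]
[ 0.478 -0.234  0.06 ]
[ 0.498 -0.034  0.06 ]
[ 0.579 -0.212  0.06 ]
[ 0.325 -0.237  0.06 ]
[ 0.321 -0.022  0.06 ]
[ 0.553 -0.002  0.06 ]
tray [0.361 0.155 0.021]
tray [0.365 0.056 0.021]
tray [0.547 0.062 0.021]
tray [0.538 0.153 0.021]
carton [0.345 0.537 0.062]
carton [0.325 0.381 0.062]
carton [0.473 0.368 0.062]
carton [0.514 0.502 0.062]
```

Emit:
carry_out --plan '[[[0,0,0],[0,0,6.9],0],[[0,0,0],[0,0,6.9],0],[[0,0,0],[0,0,6.9],0],[[0,0,0],[0,0,6.9],0],[[0.028,-0.028,0],[0,0,0],0],[[0.028,-0.028,0],[0,0,0],0],[[0.028,-0.028,0],[0,0,0],0],[[0.028,-0.028,0],[0,0,0],0],[[0.028,-0.028,0],[0,0,0],0],[[0.028,-0.028,0],[0,0,0],0],[[0.028,0.028,0],[0,0,0],0],[[0.028,0.028,0],[0,0,0],0]]'

```text
time_s: 1.15
tcp_pos: [0.4426, 0.5651, 0.3975]
eef_rot: [179.5, -0.2, -45.2]
contact_force: [0.7, -1.1, 1.2]
gripper_width: 0.0876
```

Emit:
carry_out --plan '[[[0.028,0.028,0],[0,0,0],0],[[0.028,0.028,0],[0,0,0],0],[[0.028,0.028,0],[0,0,0],0],[[0.028,0.028,0],[0,0,0],0],[[0.028,0.028,0],[0,0,0],0],[[0,0,0],[0,0,0],0],[[0,0,0],[0,0,0],0]]'

```text
time_s: 1.73
tcp_pos: [0.4398, 0.3644, 0.4054]
eef_rot: [-179.9, 0.0, -45.2]
contact_force: [0.7, 1.0, 1.4]
gripper_width: 0.0881
```

Run:
```python
from h import *
s=st(); c=snap("wrist","w1.png",None,1.25)
o,d=ray(c,317,205); Rm=R.from_euler('xyz',s["eef_rot"],degrees=True)
print("cam in tool",Rm.inv().apply(o-s["tcp_pos"]),Rm.inv().apply(d));
```

```text
1.73 [0.4398 0.3644 0.4054] [-1.7994e+02  2.0000e-02 -4.5170e+01] [0.7 1.  1.4] 0.0881 [ 59.3  10.8 -12.7  -0.  -66.5 -14.4]
cam in tool [8.13493921e-02 3.21491263e-06 2.00883250e-02] [-2.96476515e-01 -9.60327701e-05  9.55040180e-01]
```

View pics/w1.png

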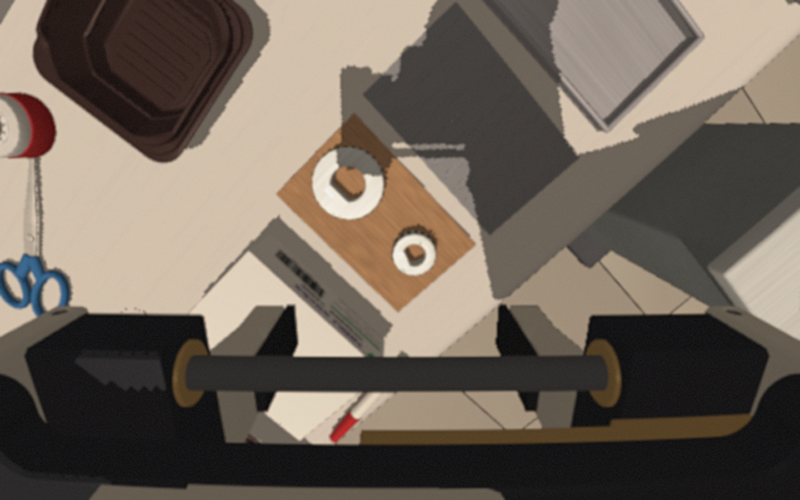

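```bash
cat >> h.py <<'E'
def top(c,x0,x1,y0,y1,z,f,k=4):
    """top-down view of plane z, k px/mm; columns = x, rows = -y (y up)"""
    im=np.load("last.npy"); w=int((x1-x0)*1000*k);h=int((y1-y0)*1000*k)
    X,Y=np.meshgrid(x0+np.arange(w)/1000/k,y1-np.arange(h)/1000/k)
    p=proj(c,np.stack([X,Y,0*X+z],-1)).reshape(h,w,2).astype(np.float32)
    o=cv2.remap(np.ascontiguousarray(im),p[...,0],p[...,1],cv2.INTER_CUBIC); cv2.imwrite("pics/"+f,o)
E
python3 - <<'E'
from h import *
c=r.get_calibration("wrist"); top(c,.35,.55,.30,.44,.021,"t1.png")
E
```

```text
(no output)
```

View pics/t1.png

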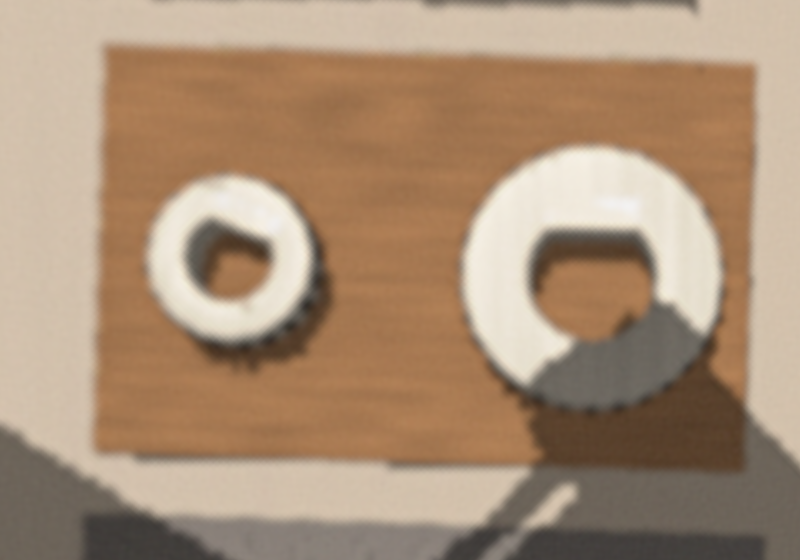

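Emit:
carry_out --plan '[[[0.028,0.028,0],[0,0,0],0],[[0.028,0.028,0],[0,0,0],0],[[0.028,0.028,0],[0,0,0],0],[[0.028,0.028,0],[0,0,0],0],[[0.028,0.028,0],[0,0,0],0],[[0.028,0.028,0],[0,0,0],0],[[0.028,0.028,0],[0,0,0],0],[[0.028,0.028,0],[0,0,0],0],[[0.028,0.028,0],[0,0,0],0],[[0.028,0.028,0],[0,0,0],0],[[0.028,0.028,0],[0,0,0],0],[[0.028,0.028,0],[0,0,0],0]]'

```text
time_s: 2.78
tcp_pos: [0.4398, -0.1099, 0.4048]
eef_rot: [-180.0, -0.0, -45.0]
contact_force: [1.5, -0.3, -0.1]
gripper_width: 0.0877
```

Emit:
carry_out --plan '[[[0,0,0],[0,0,0],0],[[0,0,0],[0,0,0],0],[[0,0,0],[0,0,0],0]]'

```text
time_s: 3.03
tcp_pos: [0.44, -0.1085, 0.4044]
eef_rot: [180.0, 0.0, -45.1]
contact_force: [-0.2, 0.4, -0.1]
gripper_width: 0.0879
```

Run:
```python
from h import *
s=st(); c=snap("wrist","w2.png"); top(c,.34,.54,-.22,-.03,.060,"t2a.png",3);top(c,.34,.54,-.22,-.03,.109,"t2b.png",3)
a=cv2.imread("pics/t2a.png");b=cv2.imread("pics/t2b.png");print(a.shape)
cv2.imwrite("pics/t2.png",cv2.resize(np.hstack([a,b]),None,fx=.66,fy=.66))
```

```text
3.03 [ 0.44   -0.1085  0.4044] [ 1.7997e+02  3.0000e-02 -4.5110e+01] [-0.2  0.4 -0.1] 0.0879 [ 11.2  -0.9 -25.9  -0.  -65.   33.7]
(570, 600, 3)
```

View pics/t2.png

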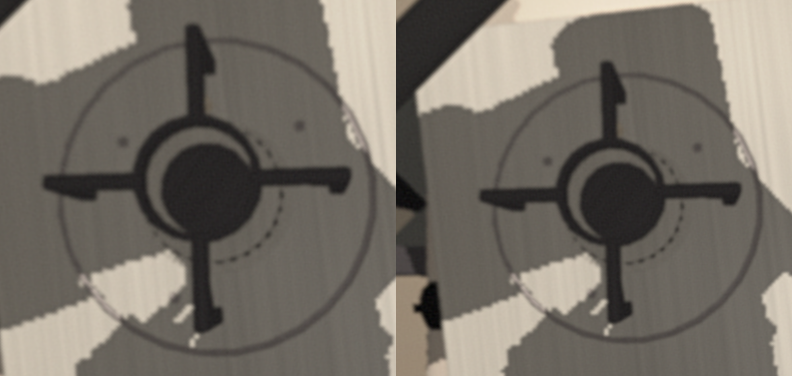

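Emit:
carry_out --plan '[[[0.02,0.008,0],[0,0,-2.5],0],[[0,0,0.035],[0,0,0],0],[[0,0,0.035],[0,0,0],0],[[0,0,0.035],[0,0,0],0],[[0,0,0.022],[0,0,0],0],[[0,0,0.011],[0,0,0],0],[[0,0,0],[0,0,0],0],[[0,0,0],[0,0,0],0],[[0,0,0],[0,0,0],255],[[0,0,0],[0,0,0],255],[[0,0,0],[0,0,0],255],[[0,0,0],[0,0,0],255]]' --grip_force 25

```text
time_s: 4.08
tcp_pos: [0.448, -0.1284, 0.2675]
eef_rot: [-179.9, -0.1, -42.5]
contact_force: [-0.5, -0.4, -0.3]
gripper_width: 0.0667
```

Emit:
carry_out --plan '[[[0,0,0],[0,0,0],255],[[0,0,0],[0,0,0],255],[[0,0,0],[0,0,0],255],[[0,0,0],[0,0,0],255]]'

```text
time_s: 4.42
tcp_pos: [0.4481, -0.1287, 0.2671]
eef_rot: [-180.0, -0.0, -42.5]
contact_force: [-0.4, 0.2, 3.3]
gripper_width: 0.0547
```

Run:
```python
from h import *
s=r.get_state();c=r.get_calibration("wrist")
def at(c,s,pos,yaw):   # wrist calibration moved to another tool pose
    M=cv2.Rodrigues(c["rvec"])[0]; R0=R.from_euler('xyz',s["eef_rot"],degrees=True).as_matrix()
    Rc=R0.T@M.T; oc=R0.T@(-M.T@c["tvec"]-s["tcp_pos"])
    R1=R.from_euler('xyz',[180,0,yaw],degrees=True).as_matrix(); Rw=R1@Rc; o=np.array(pos)+R1@oc
    return dict(K=c["K"],D=c["D"],rvec=cv2.Rodrigues(Rw.T)[0],tvec=-Rw.T@o)
k=at(c,s,[.440,.3655,.405],-45.1)
for u,v,z in [(365,93,.002),(489,235,.002),(578,153,.002),(460,3,.002),(348,183,.021)]: print(pt(k,u/1.25,v/1.25,z).round(4))
a=r.get_calibration("scene")
i=cv2.imread("pics/scene0.png")[180:270,260:410]; cv2.imwrite("pics/sc.png",cv2.resize(i,None,fx=5,fy=5,interpolation=cv2.INTER_CUBIC))
```

```text
[0.5418 0.3031 0.002 ]
[0.3639 0.3117 0.002 ]
[0.364  0.1988 0.002 ]
[0.5352 0.1924 0.002 ]
[0.4976 0.3696 0.021 ]
```

View pics/sc.png

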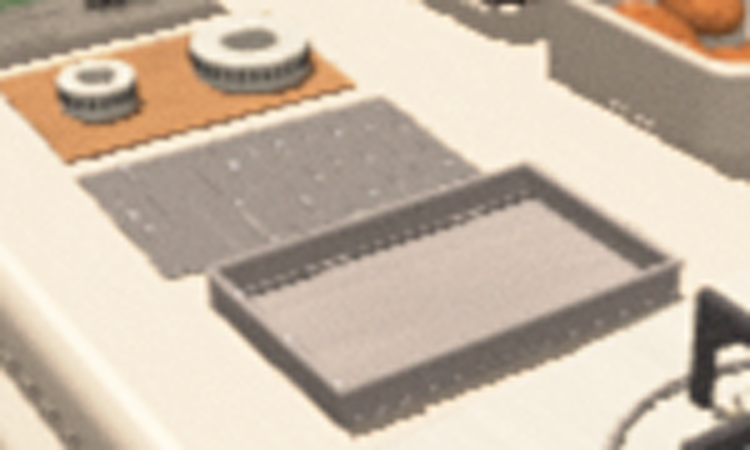

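Emit:
carry_out --plan '[[[0,0,-0.025],[0,0,0],255],[[0,0,-0.035],[0,0,0],255],[[0,0,0],[0,0,-6.7],255],[[0,0,0],[0,0,-6.7],255],[[0,0,0],[0,0,-6.7],255],[[0,0,0],[0,0,-6.7],255],[[0,0,0],[0,0,-6.7],255],[[0,0,0],[0,0,-6.7],255],[[0.002,-0.02,0],[0,0,0],255],[[0.002,-0.038,0],[0,0,0],255],[[0.002,-0.038,0],[0,0,0],255],[[0.002,-0.038,0],[0,0,0],255]]'

```text
time_s: 5.42
tcp_pos: [0.4606, 0.0059, 0.3261]
eef_rot: [180.0, 0.1, -2.5]
contact_force: [1.2, -0.6, -2.9]
gripper_width: 0.0545
```

Emit:
carry_out --plan '[[[0.002,-0.038,0],[0,0,0],255],[[0.002,-0.038,0],[0,0,0],255],[[0.002,-0.038,0],[0,0,0],255],[[0.002,-0.038,0],[0,0,0],255],[[0.001,-0.038,0],[0,0,0],255],[[0,-0.036,0],[0,0,0],255],[[0,-0.02,0],[0,0,0],255],[[0,0,0],[0,0,0],255],[[0,0,0.035],[0,0,0],255],[[0,0,0.035],[0,0,0],255],[[0,0,0],[0,0,0],255],[[0,0,0],[0,0,0],255]]'

```text
time_s: 6.42
tcp_pos: [0.4798, 0.2494, 0.2551]
eef_rot: [179.7, 0.2, -2.4]
contact_force: [-0.2, -0.4, -0.9]
gripper_width: 0.0543
```

Run:
```python
from h import *
s=st(); c=snap("wrist","w3.png"); snap("scene","s3.png",(250,150,450,270),4)
```

```text
6.42 [0.4798 0.2494 0.2551] [179.74   0.22  -2.39] [-0.2 -0.4 -0.9] 0.0543 [ 48.2  16.6 -27.1  -0.  -46.6  39.4]
```

View pics/w3.png

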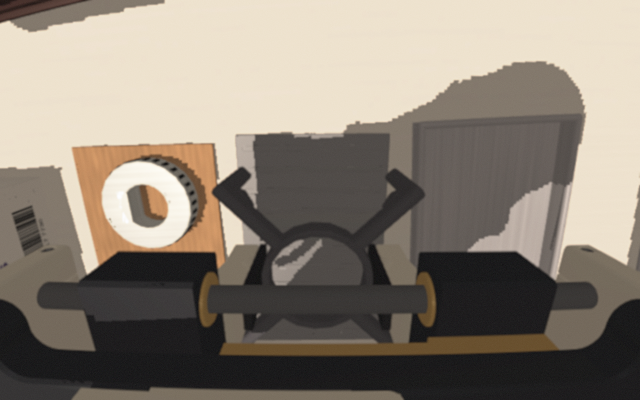

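Run:
```python
from h import *
c=r.get_calibration("wrist")
for p in [(237,134),(388,133),(413,122),(583,114)]: print(pt(c,*p,.002 if p[0]<400 else .021).round(4))
```

```text
[0.5457 0.3057 0.002 ]
[0.5418 0.1959 0.002 ]
[0.5501 0.1834 0.021 ]
[0.5527 0.0649 0.021 ]
```

Emit:
carry_out --plan '[[[0.003,-0.003,0.025],[0,0,0],255],[[0,0,0.014],[0,0,0],255],[[0,0,0.006],[0,0,0],255],[[0,0,0],[0,0,0],255],[[0,0,0],[0,0,0],255],[[0,0,0],[0,0,0],0],[[0,0,0],[0,0,0],0],[[0,0,0],[0,0,0],0],[[0,0,0],[0,0,0],0],[[0,0,0],[0,0,0],0],[[0,0,0],[0,0,0],0]]'

```text
time_s: 7.43
tcp_pos: [0.4836, 0.2533, 0.2119]
eef_rot: [-180.0, -0.0, -2.4]
contact_force: [0.1, -0.5, -0.4]
gripper_width: 0.0856
```

Emit:
carry_out --plan '[[[0,0,-0.04],[0,0,0],0],[[0,0,-0.04],[0,0,0],0],[[0,0,-0.04],[0,0,0],0],[[-0.004,0.019,0],[0,0,0],0],[[-0.008,0.039,0],[0,0,0],0],[[-0.008,0.039,0],[0,0,0],0],[[-0.008,0.039,0],[0,0,0],0],[[-0.008,0.039,0],[0,0,0],0],[[-0.008,0.039,0],[0,0,0],0],[[-0.008,0.039,0],[0,0,0],0],[[-0.008,0.039,0],[0,0,0],0],[[-0.008,0.039,0],[0,0,0],0]]'

```text
time_s: 8.43
tcp_pos: [0.4009, -0.0762, 0.332]
eef_rot: [-180.0, -0.1, -2.3]
contact_force: [1.3, -0.8, 0.4]
gripper_width: 0.0875
```

Emit:
carry_out --plan '[[[-0.008,0.039,0],[0,0,0],0],[[-0.004,0.019,0],[0,0,0],0],[[0,0,0],[0,0,0],0],[[0,0,0],[0,0,0],0],[[0,0,0],[0,0,0],0]]'

```text
time_s: 8.85
tcp_pos: [0.3877, -0.132, 0.3318]
eef_rot: [-180.0, -0.0, -2.4]
contact_force: [0.2, 0.2, 0.4]
gripper_width: 0.0874
```

Run:
```python
from h import *
s=st(); c=snap("wrist","w4.png")
top(c,.37,.53,-.21,-.05,.065,"a.png",2.5);top(c,.37,.53,-.21,-.05,.0885,"b.png",2.5)
cv2.imwrite("pics/t4.png",np.hstack([cv2.imread("pics/a.png"),cv2.imread("pics/b.png")]))
```

```text
8.85 [ 0.3877 -0.132   0.3318] [-1.7999e+02 -2.0000e-02 -2.4000e+00] [0.2 0.2 0.4] 0.0874 [  9.1  -1.5 -36.9  -0.  -54.6  78.5]
```

View pics/t4.png

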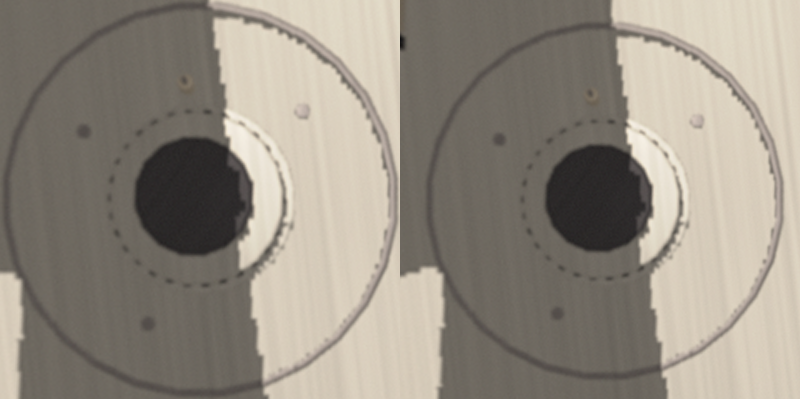

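Emit:
carry_out --plan '[[[0.031,-0.003,0],[0,0,0],0],[[0.031,-0.003,0],[0,0,0],0],[[0,0,0.03],[0,0,0],0],[[0,0,0.025],[0,0,0],0],[[0,0,0.012],[0,0,0],0],[[0,0,0.004],[0,0,0],0],[[0,0,0],[0,0,0],0],[[0,0,0],[0,0,0],255],[[0,0,0],[0,0,0],255],[[0,0,0],[0,0,0],255],[[0,0,0],[0,0,0],255],[[0,0,0],[0,0,0],255]]' --grip_force 15

```text
time_s: 9.9
tcp_pos: [0.4499, -0.1287, 0.2613]
eef_rot: [-180.0, -0.1, -2.4]
contact_force: [-0.6, 0.4, -0.1]
gripper_width: 0.0598
```

Emit:
carry_out --plan '[[[0,0,0],[0,0,0],255],[[0,0,0],[0,0,0],255],[[0,0,0],[0,0,0],255],[[0,0,0],[0,0,0],255],[[0,0,-0.01],[0,0,0],255],[[0,0,-0.03],[0,0,0],255],[[0,0,-0.03],[0,0,0],255],[[0,0,0],[0,0,0],255]]'

```text
time_s: 10.57
tcp_pos: [0.4515, -0.1288, 0.3357]
eef_rot: [180.0, -0.4, -2.3]
contact_force: [2.7, 0.9, -1.7]
gripper_width: 0.0431
```

Emit:
carry_out --plan '[[[-0.004,-0.019,0],[0,0,0],255],[[-0.007,-0.038,0],[0,0,0],255],[[-0.007,-0.038,0],[0,0,0],255],[[-0.007,-0.038,0],[0,0,0],255],[[-0.007,-0.038,0],[0,0,0],255],[[-0.007,-0.038,0],[0,0,0],255],[[-0.007,-0.038,0],[0,0,0],255],[[-0.007,-0.038,0],[0,0,0],255],[[-0.007,-0.038,0],[0,0,0],255],[[-0.007,-0.038,0],[0,0,0],255],[[-0.003,-0.022,0],[0,0,0],255],[[0,0,0],[0,0,0],255]]'

```text
time_s: 11.57
tcp_pos: [0.3954, 0.2609, 0.3305]
eef_rot: [-180.0, -0.0, -2.2]
contact_force: [-0.6, -0.3, -1.1]
gripper_width: 0.0425
```

Emit:
carry_out --plan '[[[0,0,0.035],[0,0,0],255],[[0,0,0.04],[0,0,0],255],[[0,0,0.035],[0,0,0],255],[[0,0,0.02],[0,0,0],255],[[0,0,0.01],[0,0,0],255],[[0,0,0.004],[0,0,0],255],[[0,0,0],[0,0,0],255],[[0,0,0],[0,0,0],255]]'

```text
time_s: 12.23
tcp_pos: [0.3957, 0.2566, 0.1865]
eef_rot: [180.0, 0.0, -2.4]
contact_force: [-0.2, -0.5, -1.4]
gripper_width: 0.0427
```

Emit:
carry_out --plan '[[[0,0,0],[0,0,0],75],[[0,0,0],[0,0,0],75],[[0,0,0],[0,0,0],75],[[0,0,0],[0,0,0],75],[[0,0,0],[0,0,0],75],[[0,0,-0.02],[0,0,0],75],[[0,0,-0.04],[0,0,0],0],[[0,0,-0.04],[0,0,0],0],[[0,0,-0.04],[0,0,0],0],[[0.004,0.019,0],[0,0,0],0],[[0.004,0.039,0],[0,0,0],0],[[0.004,0.039,0],[0,0,0],0]]'

```text
time_s: 13.23
tcp_pos: [0.4035, 0.1591, 0.3276]
eef_rot: [-179.9, -0.1, -2.2]
contact_force: [0.3, -0.6, -0.7]
gripper_width: 0.087
```

Run:
```python
from h import *
s=st(); c=snap("wrist","w5.png"); 
top(c,.33,.57,.03,.33,.005,"t5.png",2)
```

```text
13.23 [0.4035 0.1591 0.3276] [-1.7989e+02 -9.0000e-02 -2.2400e+00] [ 0.3 -0.6 -0.7] 0.087 [ 47.8   1.3 -34.7  -0.  -53.8  40. ]
```

View pics/t5.png

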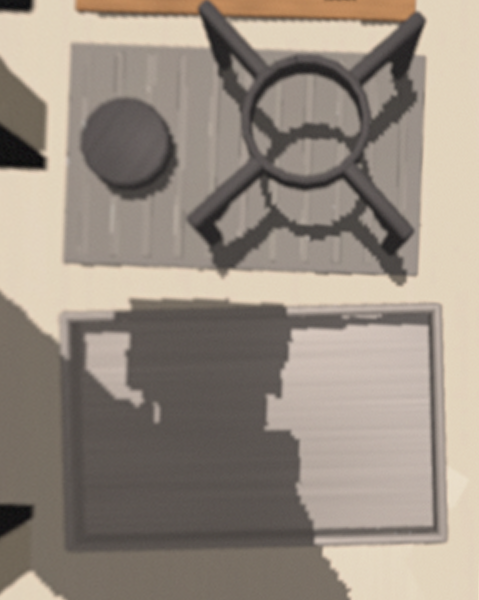

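Emit:
carry_out --plan '[[[0,0,0],[0,0,7],0],[[0,0,0],[0,0,7],0],[[0,0,0],[0,0,7],0],[[0,0,0],[0,0,7],0],[[0,0,0],[0,0,7],0],[[0,0,0],[0,0,7],0],[[0,0,0],[0,0,7],0],[[0,0,0],[0,0,7],0],[[0,0,0],[0,0,7],0],[[0,0,0],[0,0,7],0],[[0,0,0],[0,0,7],0],[[0,0,0],[0,0,7],0]]'

```text
time_s: 14.28
tcp_pos: [0.4035, 0.1594, 0.3267]
eef_rot: [-180.0, 0.0, -86.7]
contact_force: [0.1, 0.2, -0.2]
gripper_width: 0.0873
```

Emit:
carry_out --plan '[[[0.033,-0.003,0],[0,0,0],0],[[0.037,-0.0035,0],[0,0,0],0],[[0.037,-0.0035,0],[0,0,0],0],[[0.037,-0.0035,0],[0,0,0],0],[[0.037,-0.0035,0],[0,0,0],0],[[0.037,-0.0035,0],[0,0,0],0],[[0.037,-0.0035,0],[0,0,0],0],[[0.036,-0.0035,0],[0,0,0],0],[[0,0,0.03],[0,0,0],0],[[0,0,0.02],[0,0,0],0],[[0,0,0],[0,0,0],0],[[0,0,0],[0,0,0],0]]'

```text
time_s: 15.28
tcp_pos: [0.4492, -0.1294, 0.2763]
eef_rot: [179.9, -0.0, -86.4]
contact_force: [-1.3, -0.2, 0.6]
gripper_width: 0.0878
```

Emit:
carry_out --plan '[[[0,0,0.02],[0,0,0],0],[[0,0,0.01],[0,0,0],0],[[0,0,0.003],[0,0,0],0],[[0,0,0],[0,0,0],0],[[0,0,0],[0,0,0],255],[[0,0,0],[0,0,0],255],[[0,0,0],[0,0,0],255],[[0,0,0],[0,0,0],255],[[0,0,0],[0,0,0],255],[[0,0,0],[0,0,0],255]]' --grip_force 25

```text
time_s: 16.12
tcp_pos: [0.4497, -0.1292, 0.2441]
eef_rot: [-180.0, -0.0, -86.4]
contact_force: [0.4, 1.4, 4.1]
gripper_width: 0.0644
```

Emit:
carry_out --plan '[[[0,0,-0.006],[0,0,0],255],[[0,0,-0.015],[0,0,0],255],[[0,0,-0.03],[0,0,0],255],[[0,0,-0.03],[0,0,0],255],[[0,0,0],[0,0,0],255]]'

```text
time_s: 16.53
tcp_pos: [0.4512, -0.1293, 0.3302]
eef_rot: [-179.5, -0.1, -86.3]
contact_force: [2.3, -0.4, -1.7]
gripper_width: 0.0643
```

Emit:
carry_out --plan '[[[-0.02,-0.002,0],[0,0,0],255],[[-0.035,-0.0035,0],[0,0,0],255],[[-0.035,-0.0035,0],[0,0,0],255],[[-0.035,-0.0035,0],[0,0,0],255],[[-0.035,-0.0035,0],[0,0,0],255],[[-0.035,-0.0035,0],[0,0,0],255],[[-0.035,-0.0035,0],[0,0,0],255],[[-0.015,-0.0005,0],[0,0,0],255],[[0,0,0.035],[0,0,0],255],[[0,0,0.035],[0,0,0],255],[[0,0,0],[0,0,0],255],[[0,0,0],[0,0,0],255]]'

```text
time_s: 17.53
tcp_pos: [0.4569, 0.1164, 0.2538]
eef_rot: [179.8, -0.2, -86.4]
contact_force: [0.7, 0.9, -0.2]
gripper_width: 0.0644
```

Emit:
carry_out --plan '[[[0,0,0.035],[0,0,0],255],[[0,0,0.02],[0,0,0],255],[[0,0,0.01],[0,0,0],255],[[0,0,0.004],[0,0,0],255],[[0,0,0.001],[0,0,0],255],[[0,0,0],[0,0,0],255],[[0,0,0],[0,0,0],255]]'

```text
time_s: 18.12
tcp_pos: [0.4582, 0.1172, 0.1861]
eef_rot: [-179.9, 0.1, -86.4]
contact_force: [-0.0, -1.0, -1.4]
gripper_width: 0.0647
```

Emit:
carry_out --plan '[[[0,0,0],[0,0,0],0],[[0,0,0],[0,0,0],0],[[0,0,0],[0,0,0],0],[[0,0,0],[0,0,0],0],[[0,0,-0.02],[0,0,0],0],[[0,0,-0.035],[0,0,0],0],[[0,0,-0.035],[0,0,0],0],[[0,0,-0.03],[0,0,0],0],[[0.02,0.002,0],[0,0,0],0],[[0.038,0.004,0],[0,0,0],0],[[0.038,0.004,0],[0,0,0],0],[[0.038,0.004,0],[0,0,0],0]]'

```text
time_s: 19.12
tcp_pos: [0.4515, -0.0189, 0.3052]
eef_rot: [-179.9, 0.0, -86.3]
contact_force: [1.4, -1.0, -0.4]
gripper_width: 0.0875
```

Emit:
carry_out --plan '[[[0.038,0.004,0],[0,0,0],0],[[0.014,0.002,0],[0,0,0],0],[[0,0,0],[0,0,0],0],[[0,0,0],[0,0,0],0],[[0,0,0],[0,0,0],0],[[0,0,0],[0,0,0],0]]'

```text
time_s: 19.62
tcp_pos: [0.4494, -0.0694, 0.3047]
eef_rot: [-180.0, 0.0, -86.3]
contact_force: [0.4, 0.9, 0.1]
gripper_width: 0.0876
```

Run:
```python
from h import *
s=st(); c=snap("wrist","w6.png")
top(c,.40,.50,-.18,-.07,.076,"a.png",5);top(c,.37,.53,-.21,-.05,.065,"b.png",1.8);
a=cv2.imread("pics/a.png");b=cv2.imread("pics/b.png");b=cv2.copyMakeBorder(b,0,a.shape[0]-b.shape[0],0,0,0)
cv2.imwrite("pics/t6.png",np.hstack([a,b]))
side=snap("scene","s6.png",(280,200,380,270),6)
```

```text
19.62 [ 0.4494 -0.0694  0.3047] [-179.99    0.    -86.31] [0.4 0.9 0.1] 0.0876 [ 16.2   5.1 -34.2   0.  -50.7 -12.5]
```

View pics/t6.png

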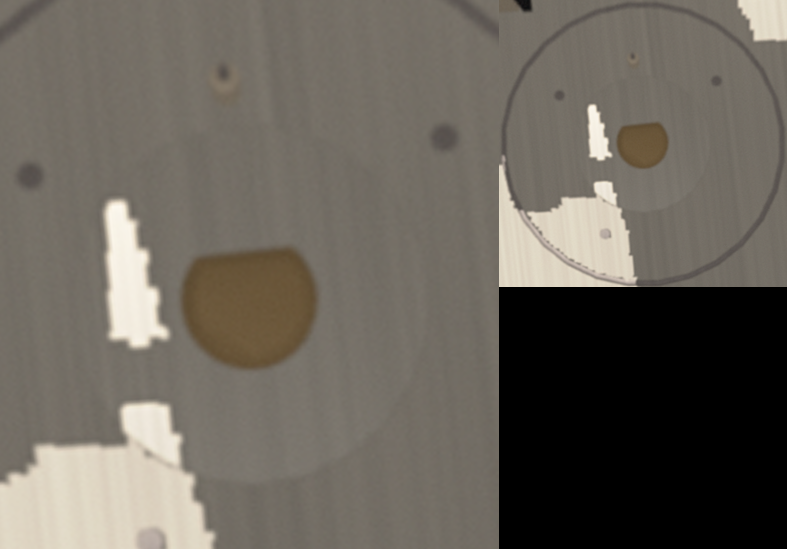

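View pics/s6.png

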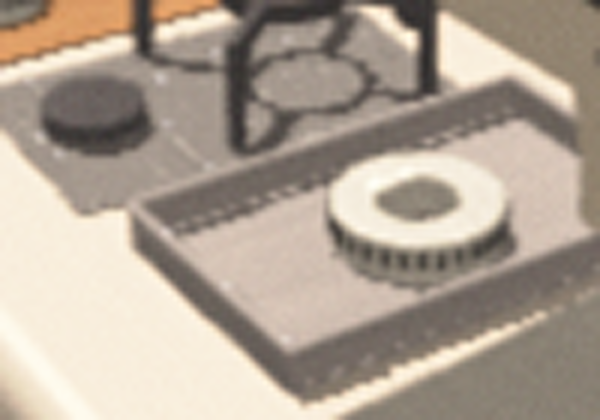

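Emit:
carry_out --plan '[[[-0.02,-0.003,0],[0,0,0],0],[[-0.039,-0.006,0],[0,0,0],0],[[-0.039,-0.006,0],[0,0,0],0],[[-0.039,-0.006,0],[0,0,0],0],[[-0.039,-0.006,0],[0,0,0],0],[[-0.039,-0.006,0],[0,0,0],0],[[-0.039,-0.006,0],[0,0,0],0],[[-0.039,-0.006,0],[0,0,0],0],[[-0.039,-0.006,0],[0,0,0],0],[[-0.039,-0.006,0],[0,0,0],0],[[-0.039,-0.006,0],[0,0,0],0],[[-0.039,-0.006,0],[0,0,0],0]]'

```text
time_s: 20.72
tcp_pos: [0.4888, 0.3853, 0.3046]
eef_rot: [180.0, -0.0, -86.3]
contact_force: [0.2, -0.5, -0.2]
gripper_width: 0.0877
```

Emit:
carry_out --plan '[[[-0.033,-0.006,0],[0,0,0],0],[[-0.014,-0.005,0],[0,0,0],0],[[0,0,0],[0,0,0],0],[[0,0,0],[0,0,0],0],[[0,0,0],[0,0,0],0],[[0,0,0],[0,0,0],0]]'

```text
time_s: 21.22
tcp_pos: [0.4973, 0.4294, 0.3047]
eef_rot: [180.0, -0.0, -86.4]
contact_force: [0.5, 0.1, 0.4]
gripper_width: 0.0877
```

Run:
```python
from h import *
s=st(); c=snap("wrist","w7.png")
top(c,.38,.55,.32,.44,.021,"t7.png",4.5)
```

```text
21.22 [0.4973 0.4294 0.3047] [ 1.7998e+02 -2.0000e-02 -8.6370e+01] [0.5 0.1 0.4] 0.0877 [ 57.8  23.1  -9.1  -0.  -57.8 -54.1]
```

View pics/t7.png

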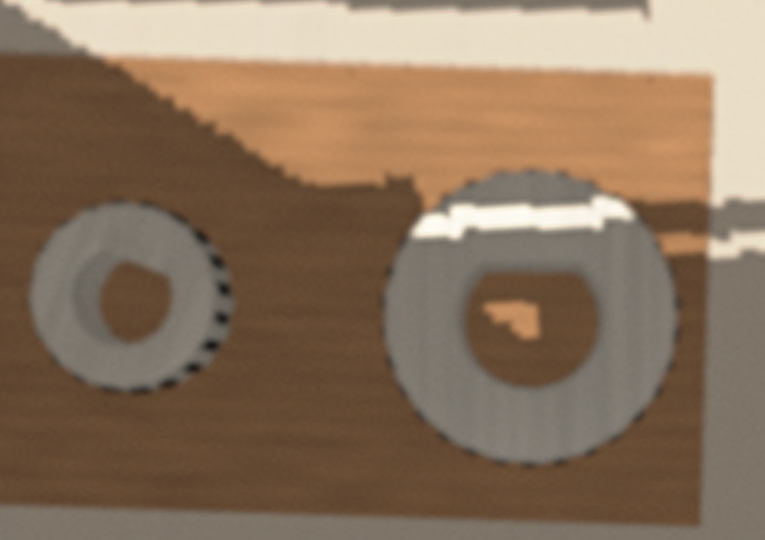

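Emit:
carry_out --plan '[[[0.03,0.001,0],[0,0,0],35],[[0.03,0.002,0],[0,0,0],35],[[0,0,0.03],[0,0,0],35],[[0,0,0.04],[0,0,0],35],[[0,0,0.02],[0,0,0],35],[[0,0,0],[0,0,0],35],[[0,0,0],[0,0,0],35]]'

```text
time_s: 21.85
tcp_pos: [0.4986, 0.3692, 0.2145]
eef_rot: [179.9, -0.1, -86.4]
contact_force: [0.8, 0.6, 0.9]
gripper_width: 0.0755
```

Emit:
carry_out --plan '[[[0,0,0.018],[0,0,0],35],[[0,0,0.01],[0,0,0],35],[[0,0,0.004],[0,0,0],35],[[0,0,0],[0,0,0],35],[[0,0,0],[0,0,0],35],[[0,0,0],[0,0,0],255],[[0,0,0],[0,0,0],255],[[0,0,0],[0,0,0],255],[[0,0,0],[0,0,0],255],[[0,0,0],[0,0,0],255]]' --grip_force 25

```text
time_s: 22.68
tcp_pos: [0.4987, 0.3701, 0.1833]
eef_rot: [-180.0, 0.0, -86.3]
contact_force: [0.4, 0.3, 4.0]
gripper_width: 0.0647
```

Emit:
carry_out --plan '[[[0,0,-0.01],[0,0,0],255],[[0,0,-0.04],[0,0,0],255],[[0,0,-0.04],[0,0,0],255],[[0,0,-0.04],[0,0,0],255],[[0.02,0.003,0],[0,0,0],255],[[0.039,0.006,0],[0,0,0],255],[[0.039,0.006,0],[0,0,0],255],[[0.039,0.006,0],[0,0,0],255],[[0.039,0.006,0],[0,0,0],255],[[0.039,0.006,0],[0,0,0],255],[[0.039,0.006,0],[0,0,0],255],[[0.039,0.006,0],[0,0,0],255]]'

```text
time_s: 23.68
tcp_pos: [0.4713, 0.0728, 0.3132]
eef_rot: [-180.0, 0.0, -86.3]
contact_force: [1.1, -0.4, -1.4]
gripper_width: 0.065
```

Emit:
carry_out --plan '[[[0.039,0.006,0],[0,0,0],255],[[0.039,0.006,0],[0,0,0],255],[[0.039,0.006,0],[0,0,0],255],[[0.039,0.006,0],[0,0,0],255],[[0.039,0.006,0],[0,0,0],255],[[0.033,0.006,0],[0,0,0],255],[[0.0135,0.005,0],[0,0,0],255],[[0,0,0],[0,0,-7],255],[[0,0,0],[0,0,0],255],[[0,0,0],[0,0,0],255],[[0,0,0],[0,0,0],255]]'

```text
time_s: 24.6
tcp_pos: [0.4466, -0.1686, 0.3129]
eef_rot: [-180.0, 0.0, -79.5]
contact_force: [-0.3, 1.0, -1.3]
gripper_width: 0.0645
```

Run:
```python
from h import *
s=st(); c=snap("wrist","w8.png",None,1.25)
```

```text
24.6 [ 0.4466 -0.1686  0.3129] [-179.99    0.    -79.53] [-0.3  1.  -1.3] 0.0645 [  3.    6.7 -31.   -0.  -52.3   7.5]
```

View pics/w8.png

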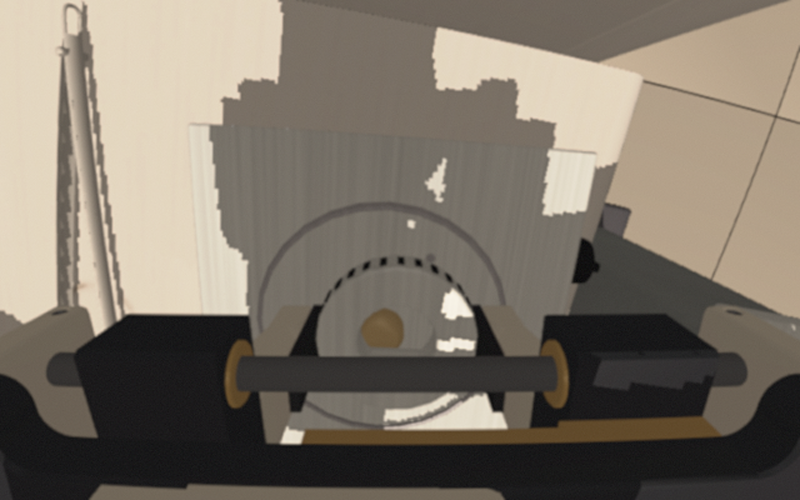

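Emit:
carry_out --plan '[[[-0.019,-0.0052,0],[0,0,0],255],[[-0.0186,-0.0052,0],[0,0,0],255],[[0,0,0.025],[0,0,0],255],[[0,0,0.02],[0,0,0],255],[[0,0,0],[0,0,0],255],[[0,0,0],[0,0,0],255]]'

```text
time_s: 25.15
tcp_pos: [0.4497, -0.1295, 0.2673]
eef_rot: [179.9, -0.0, -79.4]
contact_force: [-0.1, -1.2, -0.9]
gripper_width: 0.0649
```

Run:
```python
from h import *
s=st(); c=snap("wrist","w9.png"); cv2.imwrite("pics/w9.png",cv2.resize(cv2.imread("pics/w9.png")[220:360,200:440],None,fx=3.3,fy=3.3,interpolation=cv2.INTER_CUBIC))
```

```text
25.15 [ 0.4497 -0.1295  0.2673] [179.86  -0.   -79.35] [-0.1 -1.2 -0.9] 0.0649 [  8.1   9.3 -35.3   0.  -45.6   2.5]
```

View pics/w9.png

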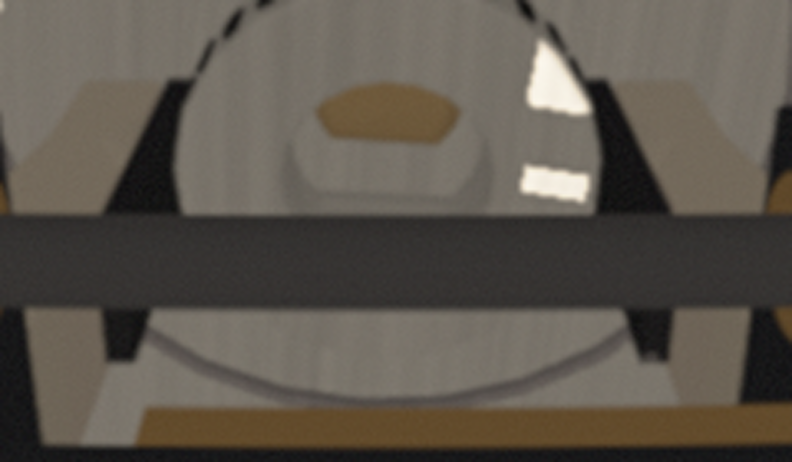

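Emit:
carry_out --plan '[[[0,0,0.006],[0,0,0],255],[[0,0,0.004],[0,0,0],255],[[0,0,0.003],[0,0,0],255],[[0,0,0.003],[0,0,0],255],[[0,0,0],[0,0,0],255]]'

```text
time_s: 25.62
tcp_pos: [0.4496, -0.1302, 0.2512]
eef_rot: [180.0, 0.0, -79.4]
contact_force: [0.2, 0.9, -2.1]
gripper_width: 0.0642
```

Emit:
carry_out --plan '[[[0,0,0.003],[0,0,0],255],[[0,0,0.003],[0,0,0],255],[[0,0,0.002],[0,0,0],255],[[0,0,0],[0,0,0],255],[[0,0,0],[0,0,0],255]]'

```text
time_s: 26.03
tcp_pos: [0.4499, -0.1301, 0.2436]
eef_rot: [180.0, -0.0, -79.4]
contact_force: [-0.4, -0.9, -1.0]
gripper_width: 0.0649
```

Emit:
carry_out --plan '[[[0,0,0],[0,0,0],0],[[0,0,0],[0,0,0],0],[[0,0,0],[0,0,0],0],[[0,0,0],[0,0,0],0],[[0,0,-0.01],[0,0,0],0],[[0,0,-0.025],[0,0,0],0],[[0,0,-0.03],[0,0,0],0],[[-0.03,0,0],[0,0,0],0],[[-0.03,0,0],[0,0,0],0],[[0,0,0],[0,0,0],0],[[0,0,0],[0,0,0],0],[[0,0,0],[0,0,0],0]]'

```text
time_s: 27.03
tcp_pos: [0.4388, -0.071, 0.3088]
eef_rot: [-180.0, -0.0, -79.3]
contact_force: [-0.8, 0.0, -0.0]
gripper_width: 0.0876
```

Run:
```python
from h import *
s=st(); c=snap("wrist","w10.png")
top(c,.40,.50,-.18,-.08,.081,"t10.png",6)
```

```text
27.03 [ 0.4388 -0.071   0.3088] [-179.98   -0.    -79.3 ] [-0.8  0.  -0. ] 0.0876 [ 16.4   3.8 -35.    0.  -51.2  -5.7]
```

View pics/t10.png

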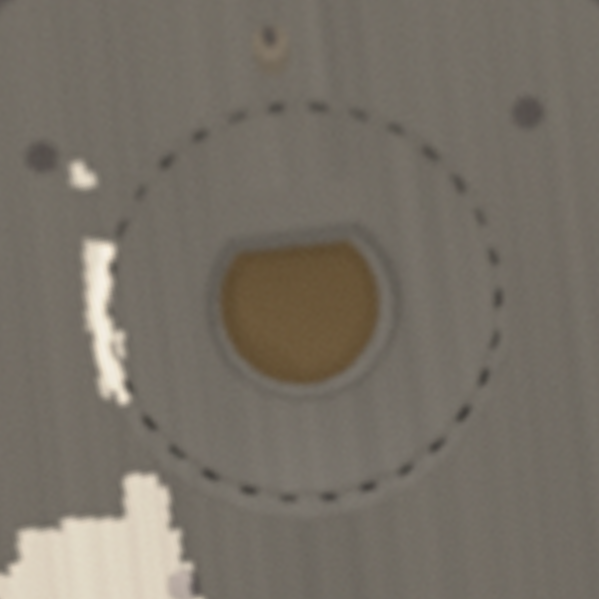

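Emit:
carry_out --plan '[[[0,0,0],[0,0,-7],0],[[0,0,0],[0,0,-7],0],[[0,0,0],[0,0,-7],0],[[0,0,0],[0,0,-7],0],[[0,0,0],[0,0,-7],0],[[0,0,0],[0,0,-7],0],[[0,0,0],[0,0,-7],0],[[0,0,0],[0,0,-7],0],[[0,0,0],[0,0,-7],0],[[0,0,0],[0,0,-7],0],[[0,0,0],[0,0,-7],0],[[0,0,0],[0,0,0],0]]'

```text
time_s: 28.08
tcp_pos: [0.4388, -0.0719, 0.3084]
eef_rot: [180.0, 0.0, -2.1]
contact_force: [-0.2, 0.1, 0.4]
gripper_width: 0.0878
```

Emit:
carry_out --plan '[[[-0.003,-0.018,0],[0,0,0],55],[[-0.0063,-0.036,0],[0,0,0],55],[[-0.0063,-0.036,0],[0,0,0],55],[[-0.0063,-0.036,0],[0,0,0],55],[[-0.0063,-0.036,0],[0,0,0],55],[[-0.0063,-0.036,0],[0,0,0],55],[[-0.0063,-0.036,0],[0,0,0],55],[[-0.0063,-0.036,0],[0,0,0],55],[[-0.0063,-0.036,0],[0,0,0],55],[[-0.0035,-0.019,0],[0,0,0],55],[[0,0,0],[0,0,0],55],[[0,0,0],[0,0,0],55]]'

```text
time_s: 29.08
tcp_pos: [0.3954, 0.2567, 0.3082]
eef_rot: [179.9, 0.0, -2.5]
contact_force: [0.2, -0.3, -0.2]
gripper_width: 0.069
```

Emit:
carry_out --plan '[[[0,0,0.04],[0,0,0],55],[[0,0,0.04],[0,0,0],55],[[0,0,0.025],[0,0,0],55],[[0,0,0.012],[0,0,0],55],[[0,0,0.004],[0,0,0],55],[[0,0,0],[0,0,0],55],[[0,0,0],[0,0,0],255],[[0,0,0],[0,0,0],255],[[0,0,0],[0,0,0],255],[[0,0,0],[0,0,0],255],[[0,0,0],[0,0,0],255],[[0,0,0],[0,0,0],255]]' --grip_force 15

```text
time_s: 30.08
tcp_pos: [0.3955, 0.2563, 0.1884]
eef_rot: [-179.9, -0.1, -2.4]
contact_force: [-0.8, -0.6, 5.8]
gripper_width: 0.0423
```

Emit:
carry_out --plan '[[[0,0,0],[0,0,0],255],[[0,0,-0.01],[0,0,0],255],[[0,0,-0.035],[0,0,0],255],[[0,0,-0.04],[0,0,0],255],[[0,0,-0.035],[0,0,0],255],[[0,0,0],[0,0,0],255]]'

```text
time_s: 30.58
tcp_pos: [0.3966, 0.2575, 0.3144]
eef_rot: [-179.5, -0.4, -2.3]
contact_force: [1.0, 1.1, -1.3]
gripper_width: 0.0425
```

Emit:
carry_out --plan '[[[0.004,0.019,0],[0,0,0],255],[[0.007,0.0385,0],[0,0,0],255],[[0.007,0.0385,0],[0,0,0],255],[[0.007,0.0385,0],[0,0,0],255],[[0.007,0.0385,0],[0,0,0],255],[[0.007,0.0385,0],[0,0,0],255],[[0.007,0.0385,0],[0,0,0],255],[[0.007,0.0385,0],[0,0,0],255],[[0.007,0.0385,0],[0,0,0],255],[[0.007,0.0385,0],[0,0,0],255],[[0.004,0.0185,0],[0,0,0],255],[[0,0,0],[0,0,0],255]]'

```text
time_s: 31.58
tcp_pos: [0.4504, -0.1336, 0.3072]
eef_rot: [180.0, 0.1, -2.6]
contact_force: [1.2, -0.2, -0.8]
gripper_width: 0.0425
```

Emit:
carry_out --plan '[[[0,0,0.02],[0,0,0],255],[[0,0,0.012],[0,0,0],255],[[0,0,0],[0,0,0],255],[[0,0,0],[0,0,0],255],[[0,0,0],[0,0,0],255]]'

```text
time_s: 32.0
tcp_pos: [0.4507, -0.1303, 0.2763]
eef_rot: [180.0, -0.0, -2.3]
contact_force: [-0.1, 0.4, -1.9]
gripper_width: 0.0425
```

Emit:
carry_out --plan '[[[0,0,0.006],[0,0,0],255],[[0,0,0.004],[0,0,0],255],[[0,0,0.0025],[0,0,0],255],[[0,0,0],[0,0,0],255],[[0,0,0],[0,0,0],255]]'

```text
time_s: 32.42
tcp_pos: [0.4505, -0.1305, 0.2632]
eef_rot: [-180.0, -0.0, -2.4]
contact_force: [0.4, 1.0, -0.2]
gripper_width: 0.0425
```

Emit:
carry_out --plan '[[[0,0,0],[0,0,0],75],[[0,0,0],[0,0,0],75],[[0,0,0],[0,0,0],75],[[0,0,0],[0,0,0],75],[[0,0,-0.01],[0,0,0],75],[[0,0,-0.03],[0,0,0],0],[[0,0,-0.03],[0,0,0],0],[[-0.03,0,0],[0,0,0],0],[[-0.03,0,0],[0,0,0],0],[[0,0,0],[0,0,0],0],[[0,0,0],[0,0,0],0],[[0,0,0],[0,0,0],0]]'

```text
time_s: 33.42
tcp_pos: [0.3906, -0.1282, 0.3336]
eef_rot: [-180.0, -0.1, -2.3]
contact_force: [1.1, 0.0, 0.2]
gripper_width: 0.0875
```

Run:
```python
from h import *
s=st(); c=snap("wrist","w11.png")
top(c,.40,.50,-.18,-.08,.0885,"a.png",4); top(c,.40,.50,-.18,-.08,.081,"b.png",4)
cv2.imwrite("pics/t11.png",np.hstack([cv2.imread("pics/a.png"),cv2.imread("pics/b.png")]))
```

```text
33.42 [ 0.3906 -0.1282  0.3336] [-1.80e+02 -8.00e-02 -2.35e+00] [1.1 0.  0.2] 0.0875 [  9.7  -1.5 -36.6   0.  -54.8  78. ]
```

View pics/t11.png

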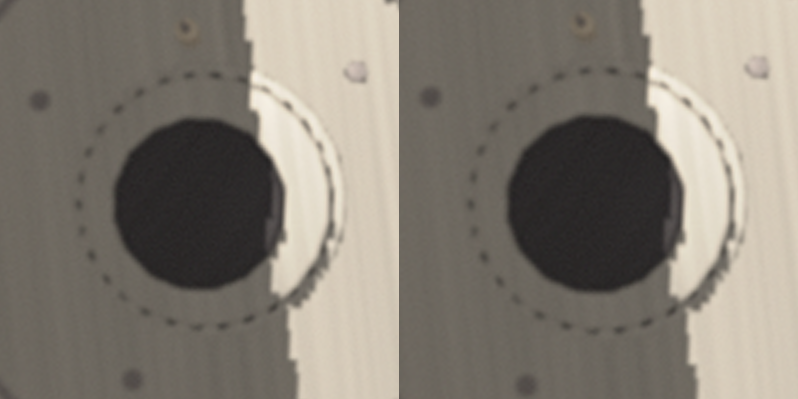

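Emit:
carry_out --plan '[[[0.0037,-0.019,0],[0,0,0],0],[[0.0077,-0.0385,0],[0,0,0],0],[[0.0077,-0.0385,0],[0,0,0],0],[[0.0077,-0.0385,0],[0,0,0],0],[[0.0077,-0.0385,0],[0,0,0],0],[[0.0077,-0.0385,0],[0,0,0],0],[[0.0077,-0.0385,0],[0,0,0],0],[[0.0077,-0.0385,0],[0,0,0],0],[[0.0077,-0.0385,0],[0,0,0],0],[[0.0077,-0.0385,0],[0,0,0],0],[[0.004,-0.019,0],[0,0,0],0],[[0,0,0],[0,0,0],0]]'

```text
time_s: 34.47
tcp_pos: [0.4849, 0.2573, 0.332]
eef_rot: [180.0, -0.0, -2.2]
contact_force: [-0.2, -0.4, -1.2]
gripper_width: 0.0878
```

Emit:
carry_out --plan '[[[0,0,0.03],[0,0,0],0],[[0,0,0.04],[0,0,0],0],[[0,0,0.03],[0,0,0],0],[[0,0,0.016],[0,0,0],0],[[0,0,0.0065],[0,0,0],0],[[0,0,0],[0,0,0],0],[[0,0,0],[0,0,0],0]]'

```text
time_s: 35.05
tcp_pos: [0.4838, 0.2531, 0.2109]
eef_rot: [180.0, -0.0, -2.4]
contact_force: [-0.1, 1.0, 0.1]
gripper_width: 0.0876
```

Emit:
carry_out --plan '[[[0,0,0],[0,0,0],255],[[0,0,0],[0,0,0],255],[[0,0,0],[0,0,0],255],[[0,0,0],[0,0,0],255],[[0,0,0],[0,0,0],255],[[0,0,0],[0,0,0],255],[[0,0,0],[0,0,0],255]]' --grip_force 25

```text
time_s: 35.63
tcp_pos: [0.4835, 0.2531, 0.2111]
eef_rot: [-180.0, -0.0, -2.3]
contact_force: [-0.5, -0.2, 3.7]
gripper_width: 0.0544
```

Emit:
carry_out --plan '[[[0,0,-0.02],[0,0,0],255],[[0,0,-0.035],[0,0,0],255],[[0,0,-0.035],[0,0,0],255],[[0,0,-0.03],[0,0,0],255],[[-0.0008,0.019,0],[0,0,0],255],[[-0.0018,0.0385,0],[0,0,0],255],[[-0.0018,0.0385,0],[0,0,0],255],[[-0.0018,0.0385,0],[0,0,0],255],[[-0.0018,0.0385,0],[0,0,0],255],[[-0.0018,0.0385,0],[0,0,0],255],[[-0.0018,0.0385,0],[0,0,0],255],[[-0.0018,0.0385,0],[0,0,0],255]]'

```text
time_s: 36.63
tcp_pos: [0.4568, -0.0367, 0.3302]
eef_rot: [-180.0, 0.0, -2.4]
contact_force: [1.0, 0.2, -2.6]
gripper_width: 0.0546
```

Emit:
carry_out --plan '[[[-0.0018,0.0385,0],[0,0,0],255],[[-0.0018,0.0385,0],[0,0,0],255],[[-0.0008,0.0187,0],[0,0,0],255],[[0,0,0],[0,0,6.7],255],[[0,0,0],[0,0,6.7],255],[[0,0,0],[0,0,6.7],255],[[0,0,0],[0,0,6.7],255],[[0,0,0],[0,0,6.7],255],[[0,0,0],[0,0,6.7],255],[[0,0,0],[0,0,0],255],[[0,0,0],[0,0,0],255]]'

```text
time_s: 37.55
tcp_pos: [0.4492, -0.1304, 0.3302]
eef_rot: [180.0, 0.0, -42.4]
contact_force: [-0.3, -0.1, -2.9]
gripper_width: 0.0545
```

Emit:
carry_out --plan '[[[0,0,0.025],[0,0,0],255],[[0,0,0.02],[0,0,0],255],[[0,0,0.01],[0,0,0],255],[[0,0,0.004],[0,0,0],255],[[0,0,0.002],[0,0,0],255],[[0,0,0],[0,0,0],255],[[0,0,0],[0,0,0],255]]'

```text
time_s: 38.13
tcp_pos: [0.4501, -0.1303, 0.2703]
eef_rot: [-179.9, -0.1, -42.5]
contact_force: [0.9, -0.1, -2.0]
gripper_width: 0.0546
```

Emit:
carry_out --plan '[[[0,0,0],[0,0,0],0],[[0,0,0],[0,0,0],0],[[0,0,0],[0,0,0],0],[[0,0,0],[0,0,0],0],[[0,0,0],[0,0,0],0],[[0,0,-0.02],[0,0,0],0],[[0,0,-0.035],[0,0,0],0],[[0,0,-0.035],[0,0,0],0],[[-0.03,0,0],[0,0,0],0],[[-0.03,0,0],[0,0,0],0],[[0,0,0],[0,0,0],0],[[0,0,0],[0,0,0],0]]'

```text
time_s: 39.13
tcp_pos: [0.4046, -0.0892, 0.3603]
eef_rot: [-179.9, -0.1, -42.4]
contact_force: [1.0, -0.3, 0.1]
gripper_width: 0.0876
```

Run:
```python
from h import *
s=st(); c=snap("wrist","w12.png")
top(c,.35,.55,-.23,-.03,.06,"a.png",2); top(c,.35,.55,-.23,-.03,.109,"b.png",2)
cv2.imwrite("pics/t12.png",np.hstack([cv2.imread("pics/a.png"),cv2.imread("pics/b.png")]))
snap("side","s12.png",(270,130,400,290),3.7)
```

```text
39.13 [ 0.4046 -0.0892  0.3603] [-1.799e+02 -6.000e-02 -4.245e+01] [ 1.  -0.3  0.1] 0.0876 [ 15.1  -2.9 -34.   -0.  -58.8  32.4]
```

Run:
```python
from h import *
im=cv2.imread("pics/b.png",0); m=(im<55).astype(np.uint8); n,l,s,ce=cv2.connectedComponentsWithStats(m)
for i in range(1,n):
    if s[i,4]>300:
        x,y,w,h,a=s[i]; print("x",.35+x/2000,.35+(x+w)/2000,"y",-.03-(y+h)/2000,-.03-y/2000,a)
# fit ring+arms template at z=.109 over (x,y,yaw)
X,Y=np.meshgrid(.35+np.arange(400)/2000,-.03-np.arange(400)/2000)
best=None
f=255-im.astype(float); f-=f.mean()
for x in np.arange(.442,.459,.001):
  for y in np.arange(-.138,-.121,.001):
    for t in (0,2,4,6):
      a=np.radians(t);u=(X-x)*np.cos(a)+(Y-y)*np.sin(a);v=-(X-x)*np.sin(a)+(Y-y)*np.cos(a);q=np.hypot(u,v)
      M=((q>.024)&(q<.028))|((q>.028)&(q<.066)&(np.minimum(abs(u),abs(v))<.0035))
      k=f[M].mean()
      if best is None or k>best[0]: best=(k,x,y,t)
print(best)
```

```text
x 0.35 0.377 y -0.061 -0.03 1653
x 0.385 0.479 y -0.1965 -0.065 5341
x 0.432 0.4705 y -0.1515 -0.113 4673
x 0.4785 0.55 y -0.23 -0.152 11316
x 0.35 0.3615 y -0.1895 -0.1665 692
(np.float64(71.1947312137155), np.float64(0.451), np.float64(-0.13), 2)
```

Run:
```python
from h import *
st(); print(r.close_job())
```

```text
39.23 [ 0.4057 -0.0897  0.36  ] [-1.7996e+02 -4.0000e-02 -4.2520e+01] [ 0.9 -0.5 -0.5] 0.0876 [ 15.   -2.7 -33.9   0.  -58.8  32.4]
the job is handed in; nothing more can be done
None
```

The whole job was carried out in the order asked and handed in at 39.2 s, with no unexpected contact. The smaller spare and the carton were not touched.

- **Clogged head:** it lies flat in the wash tray (seen in the scene camera).
- **Clean head:** it was turned 7° to match the post's flat and lowered to seat height before release. The view from above showed an even gap round the post, parallel flats and a centre within 1 mm of the burner's.
- **Cap:** its centre is about 1 mm from the head's centre.
- **Pan support:** I had used all 16 picture views, so I checked it by fitting its outline in the last wrist picture. That put it at (0.451, −0.130), against a burner centre of (0.450, −0.130). The length across its arms was 131.5 mm at ring height, which fits it standing level with its feet inside the rim.
- **Disagreement:** my first estimate of the cooker's turn, 2.4° from the pan support's arms, was wrong. The post flat and the electrode later gave 6.7–6.9°, and I used that to fit the head.

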